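Close the cup box with its tuck tab

TASK

Close the wooden box of cups: with a fingertip, push the standing blue tab over until it lies flat on the box, and, keeping it pressed down, push it by its yellow bar so that its front edge goes fully home beneath the brass lip; then let go and come clear. Only push and press from the tab's outer side, never pinch it or touch its paper-lined inside, do not force it, do not lift or shove the box, and leave everything else on the table where it stands.

Things in the scene. Friction and masses are not known exactly. Their poses are not given: they have to be found in the camera images.
- gift_box: Open wooden box holding four cups, 150 (x) x 130 (y) x 90 mm high, walls 5 mm, 1.8 kg, standing loose on the table. Origin: centre of its underside; z up. The tab's hinge runs along the top of its -x side and the lip along the top of its +x side. Its -x side faces roughly towards the robot (box yaw within 0.5 rad of zero).
- hinge_line (a point): Middle of the tab's hinge line: on the box at x = -68, y = 0, z = 93 mm in the box's axes; the hinge is parallel to the box's y and keeps its steel sleeve (98 mm wide, reaching 42 mm out from the hinge line, 1.5 mm thick, lying on the tab's outer face). The noise-free position follows from the box's pose.
- leaf (a joint): Fold angle of the tab about the hinge, rad: 0 = lying flat over the box pointing to the box's +x, 1.57 = standing upright, 2.0 = leaning back as far as it goes. A spring in the hinge (0.09 N m per rad, at ease at 1.65 rad, with 0.03 N m of friction) lifts the tab again if it is let go before it is tucked; holding it flat takes about 1 N at the bar. Tucked and released, it rises against the lip's underside, to about 0.05 rad.
- tab (a joint): How far the tab is slid out of the sleeve, along its own plane away from the hinge, m: 0 = drawn in (the start), 0.022 = fully out. Friction about 1.2 N. The tab is 4 mm thick (2 mm to either side of the hinge line's plane) and 94 mm wide; drawn in, its free edge is 119 mm from the hinge line, 6 mm short of the lip; fully out it is 141 mm, 16 mm beneath the lip.
- tab_edge (a point): Middle of the blue tab's free edge, on the outer face (the face that is uppermost when folded flat; while the tab stands it faces -x of the box). Its axes move with the tab: x from the hinge to the free edge, z out of the outer face.
- bar_top (a point): Top middle of the yellow push bar on the tab's outer face: 60 mm long parallel to the hinge, 8 mm wide, 5 mm high above the face, its middle 94 mm from the hinge line (plus the slide). A fingertip on its hinge side, between sleeve and bar, presses the tab and pushes the bar towards the lip.
- lip (a point): Middle of the lower inner edge of the brass lip: x = 57, y = 0, z = 101 mm in the box's axes. The lip is 128 mm wide, 18 mm deep (x = 57 to 75 mm), 4 mm thick, top at 105 mm, held by a post at each end (103 mm between the posts); the gap beneath it is 11 mm above the box rim, 6 mm above the flat tab.
- lining: Cream paper lining on the inside face of the tab (the face that ends downwards): 95 x 82 mm, not to be touched. Axes as the tab's; its origin lies on the hinge line when the tab is drawn in.
- mug: Bystander: dark teal mug, 72 mm across, 85 mm high, handle at its +y; origin under its centre.
- glaze_bottle: Bystander: white bottle with black cap, 54 mm across, 130 mm high; origin under its centre.
- slip_jar: Bystander: terracotta-coloured jar, 70 mm across, 80 mm high; origin under its centre.
- brush_glass: Bystander: glass with brushes standing in it, 64 mm across, 170 mm high with the brushes; origin under its centre.
- clay_bowl: Bystander: cream bowl, 100 mm across, 50 mm high; origin under its centre.
- wood_rib: Bystander: wooden spatula lying along its x, 160 mm long; origin at its underside.

How it is judged:
By the outcome, as a careful person would: the job done as asked, in the order asked, and still so for the second after the job is handed in, with the robot touching nothing.
It also fails if it takes over 38 s, if anything falls off the work surface, if the arm or the gripper's body presses on something with over 40 N, if the wrist force passes 120 N, or if a joint passes its speed limit or range.

ROBOT

A 7-joint arm with a two-finger parallel gripper is mounted at the origin on the work surface. World frame = base frame: x ahead of the robot, y to its left, z up, the work surface at z = 0. Lengths are in m, angles in degrees, forces in N, time in s.
With the tool pointing down it reaches from about 0.425 to 0.875 m from the base axis. Payload 4.7 kg.
Tool frame: the origin (TCP) lies midway between the tips of the shut fingers; the grasp point (between the pads) lies 19 mm behind it; z points along the fingers, y is the direction in which the jaws open and shut (so a half turn about z gives the same grasp; the last joint's range is limited). The gripper opens to 87 mm and grips with 3 to 60 N. Pads are 19 mm wide; open, the fingers measure 117 mm over their backs; the gripper's body (75 mm by 190 mm) begins 51 mm behind the grasp point.
Start: joints at [71.625, 18.392, -4.016, 83.108, 1.295, 78.541, -3.26], TCP at [0.214, -0.614, 0.223] pointing down, gripper open.
Joint ranges: [-163.93, 163.93], [-17.29, 119.83], [-79.2, 71.16], [3.27, 140.29], [-89.18, 269.18], [5.43, 117.66], [-154.24, 154.24]. Speed limits (degrees/s): [147.25, 147.25, 180, 180, 180, 180, 180].

INTERFACE

Orientations are given as [roll, pitch, yaw] about the fixed x, y, z axes, in that order (R = Rz(yaw) Ry(pitch) Rx(roll)).
In Python, from cell import env gives the robot as it stands. The module is installed in compiled form; this text tells all that it offers.
- The arm moves only by the tool servo_tool, never from a script. Its argument "plan" is a list of rows, each a list of 3 entries, a list of its own where there are three numbers: the opening, from 0 (shut) to 1 (fully open), then the shift along the tool's x, y, z in cm, then the turn, a rotation vector about the tool's x, y, z in degrees. A call has 1 to 20 rows; each row shifts and turns the pose as measured when the row begins, along the tool's axes as they then stand; what a row does not reach is not made up. A row lasts 1/12 s, in which the tool goes at most 41.7 mm and 7.16 degrees, less where a joint would pass 70% of its speed; a pose out of reach is approached as far as the arm can. A call is refused whole if a number of a shift passes 4.17 or a number of a turn 7.16, either way. A call with a gripper value outside its range is refused whole. The fingers move at their own pace and stop on an object; "force" is the grip in N (left out, the last holds). Time passes only in rows, so rows that do not move let the fingers close. It gives the time, the measured TCP pose, the force and the opening at its end, in the units of the state.
- env.get_obs(): the state, without advancing time (a new reading comes with each control period).
- env.read_camera(name): name is "scene" or "top"; returns a dict with "image" (480x640x3 uint8, blue, green, red), "fx", "fy", "cx", "cy" (pixels), "k1" (the pictures are not rectified: a ray, as slopes to the right and down, at radius r is drawn at 1 + k1 r^2 times it, then the intrinsics apply), "rvec" (rotation vector, rad) and "tvec" (3), from world to camera coordinates, as OpenCV has them. Camera axes: x right, y down, z forward; pixel columns grow to the right and rows downward; lengths in m; the calibration is good to about 2 mm. A picture is of the moment at which its call begins. There is no depth.
- env.sign_off(): hands the job in, once; it reports no verdict.
The state is a dict: "time_s": time; "qpos": joint angles; "joint_velocities": joint speeds; "effort": joint torques, N m; "tool_pos": TCP position; "tool_rot": TCP orientation; "force": force on the tool from outside, world axes, zero at the start; "wrist_torque": the same for the moment, N m; "grip_width": finger opening in m.
Only numpy, scipy, OpenCV 4.12 (cv2) and the standard library are available. Lean on these libraries where they do the work, as an engineer would, in place of code of your own. Each camera call takes 0.05 s, during which the arm holds its last target. There are 200 camera calls.

## Working session

There is one attempt and no reset: what is moved stays moved. The work goes in short steps, Python scripts to look and compute and a tool call to move; the robot and the scene stay as the last step left them, time stands still between calls to the robot, and variables do not carry over. Pictures are saved under pics/ and viewed, about 8 in all and at most 12, crops included, and the job is handed in when it is done.

Besides the shell and the picture viewer there is one more tool, called after "Call:" as name([rows], argument=value, ...), one row to a line, values as JSON. servo_tool: Moves the arm, as the interface text tells. Its arguments: {"type":"object","properties":{"plan":{"type":"array"},"force":{"type":"number"}},"required":["plan"]}

```bash
mkdir -p pics
cat > h.py <<'E'
import numpy as np, cv2
from scipy.spatial.transform import Rotation as R
from cell import env
def cam(n):
    c=env.read_camera(n); return c
def K(c): return np.array([[c["fx"],0,c["cx"]],[0,c["fy"],c["cy"]],[0,0,1.]])
def ray(c,uv):
    # undistort by fixed point: drawn = s*(1+k1 r^2)
    p=np.array([(uv[0]-c["cx"])/c["fx"],(uv[1]-c["cy"])/c["fy"]]); s=p.copy()
    for _ in range(30): s=p/(1+c["k1"]*(s@s))
    Rm=cv2.Rodrigues(np.array(c["rvec"],float))[0]; t=np.array(c["tvec"],float).ravel()
    d=Rm.T@np.array([s[0],s[1],1]); return -Rm.T@t, d/np.linalg.norm(d)
def onz(c,uv,z):
    o,d=ray(c,uv); return o+d*(z-o[2])/d[2]
def tri(c1,a,c2,b):
    o1,d1=ray(c1,a);o2,d2=ray(c2,b)
    s=np.linalg.lstsq(np.c_[d1,-d2],o2-o1,rcond=None)[0]
    p,q=o1+s[0]*d1,o2+s[1]*d2; return (p+q)/2,np.linalg.norm(p-q)
def proj(c,P):
    return cv2.projectPoints(np.array(P,float).reshape(-1,3),np.array(c["rvec"],float),np.array(c["tvec"],float),K(c),np.array([c["k1"],0,0,0.]))[0].reshape(-1,2)
E
python3 - <<'E'
from h import *
for n in("scene","top"):
    c=cam(n); cv2.imwrite(f"pics/{n}0.png",c["image"]); print(n,ray(c,(320,240)),c["k1"],c["fx"])
o=env.get_obs(); print({k:np.round(v,3) for k,v in o.items()})
E
```

```text
scene (array([ 1.01555484, -0.27191172,  0.8777726 ]), array([-0.40189675,  0.34135317, -0.84968054])) 0.020068559137623204 518.8106789241155
top (array([0.54860064, 0.05952746, 0.90382256]), array([ 0.10359253, -0.04501   , -0.99360087])) 0.028615371860472305 532.2067563539644
{'time_s': np.float64(0.1), 'qpos': array([71.626, 18.434, -4.014, 83.168,  1.297, 78.541, -3.26 ]), 'joint_velocities': array([ 0.047, -0.183, -0.157, -0.16 ,  0.016, -0.067, -0.022]), 'effort': array([ 0.0000e+00, -4.9257e+01, -4.0500e-01, -3.1340e+01, -6.4000e-02,
        3.9000e-02,  0.0000e+00]), 'tool_pos': array([ 0.213, -0.613,  0.222]), 'tool_rot': array([-1.79903e+02,  8.00000e-03,  1.91830e+01]), 'force': array([ 0.368, -0.283,  0.437]), 'wrist_torque': array([-0.021,  0.038,  0.005]), 'grip_width': np.float64(0.087)}
```

View pics/scene0.png

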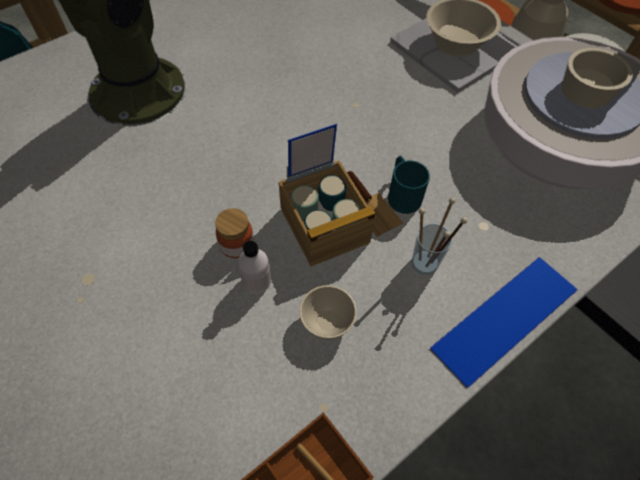

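View pics/top0.png

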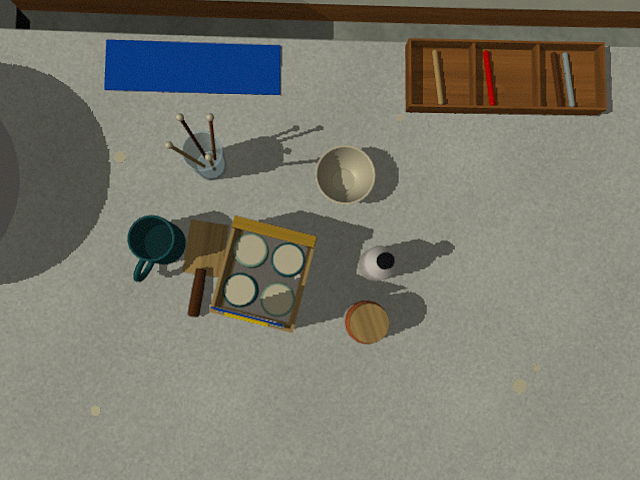

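The scene view shows the box at (328,212) with the tab standing and leaning towards the robot. The top view shows the brass lip from (235,222) to (315,241), the tab and bar from (212,308) to (290,328), and the jar and bottle to the right at (367,322) and (380,263). Next I'll measure these.

```bash
cat > m.py <<'E'
from h import *
c=cam("top"); s=cam("scene")
im=c["image"]; hsv=cv2.cvtColor(im,cv2.COLOR_BGR2HSV)
cv2.imwrite("pics/topcrop.png",cv2.resize(im[200:345,170:330],None,fx=4,fy=4,interpolation=cv2.INTER_CUBIC))
def blob(hsv,lo,hi,roi):
    m=cv2.inRange(hsv,lo,hi); k=np.zeros_like(m); x0,y0,x1,y1=roi; k[y0:y1,x0:x1]=m[y0:y1,x0:x1]
    n,l,st,ce=cv2.connectedComponentsWithStats(k)
    i=1+np.argmax(st[1:,4]); pts=np.argwhere(l==i)[:,::-1].astype(np.float32); return cv2.minAreaRect(pts),st[i,4]
print(hsv[232,275],hsv[318,250])
rect,a=blob(hsv,(18,150,90),(28,255,255),(220,205,330,260)); print("lip",rect,a)
q=cv2.boxPoints(rect); w=np.array([onz(c,p,.105) for p in q]); print(w.round(4))
print("sides",np.linalg.norm(np.diff(np.r_[w,w[:1]],axis=0),axis=1))
e=w-np.roll(w,-1,0); L=e[np.argmax(np.linalg.norm(e,axis=1))]; 
yaw=np.arctan2(L[1],L[0])-np.pi/2; yaw=(yaw+np.pi/2)%np.pi-np.pi/2
lc=w.mean(0); X=np.array([np.cos(yaw),np.sin(yaw),0]);Y=np.array([-X[1],X[0],0])
B=lc-X*.066; B[2]=0; print("yaw",yaw,np.degrees(yaw),"box",B)
for n,cc in(("top",c),("scene",s)):
    def P(x,y,z): return B+X*x+Y*y+np.array([0,0,z])
    print(n,"lip corners",proj(cc,[P(a,b,.105) for a,b in((.057,.064),(.057,-.064),(.075,-.064),(.075,.064))]).round(1).tolist(),"rim -x",proj(cc,[P(-.075,.065,.09),P(-.075,-.065,.09)]).round(1).tolist())
hs=cv2.cvtColor(s["image"],cv2.COLOR_BGR2HSV)
rb,ab=blob(hs,(108,120,50),(125,255,255),(270,110,350,190)); print("scene blue",cv2.boxPoints(rb),ab)
v=s["image"].copy()
for p in proj(s,[P(.057,.064,.105),P(.057,-.064,.105),P(.075,-.064,.105),P(.075,.064,.105),P(-.075,.065,.09),P(-.075,-.065,.09),P(.075,.065,0),P(.075,-.065,0)]): cv2.circle(v,tuple(int(x) for x in p),1,(0,0,255),-1)
cv2.imwrite("pics/scenecrop.png",cv2.resize(v[110:270,220:420],None,fx=4,fy=4,interpolation=cv2.INTER_CUBIC))
E
python3 m.py
```

```text
[ 21 175 141] [ 16  81 113]
lip ((273.67572021484375, 231.3533935546875), (84.39891815185547, 11.895011901855469), 14.32271957397461) 967
[[0.6502 0.1569 0.105 ]
 [0.6678 0.1529 0.105 ]
 [0.6378 0.0294 0.105 ]
 [0.6203 0.0337 0.105 ]]
sides [0.0179947  0.12709492 0.01805482 0.12681397]
yaw -0.23774048536427483 -13.621526430764666 box [0.57988602 0.10876041 0.        ]
top lip corners [[230.9, 226.6], [313.4, 247.6], [316.4, 236.1], [234.0, 215.1]] rim -x [[208.5, 312.0], [292.3, 333.0]]
scene lip corners [[370.9, 206.0], [307.1, 230.3], [311.3, 238.2], [375.6, 213.4]] rim -x [[339.1, 160.6], [278.3, 182.1]]
scene blue [[271.7235  153.53813]
 [324.8687  111.26353]
 [342.40747 133.31224]
 [289.26227 175.58685]] 198
```

View pics/topcrop.png

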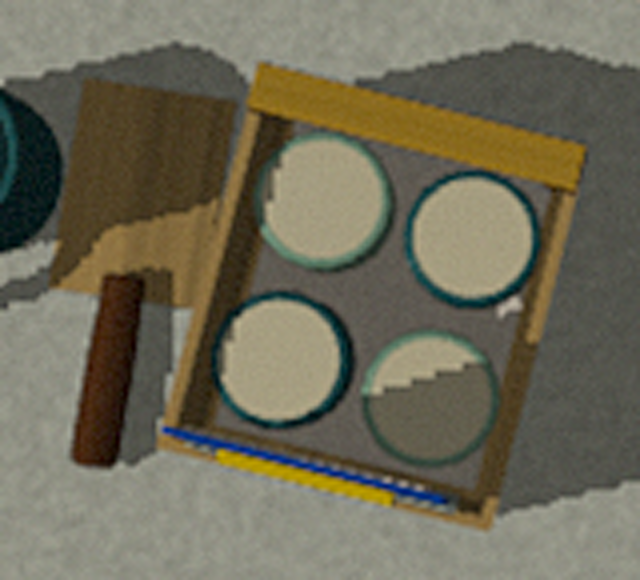

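View pics/scenecrop.png

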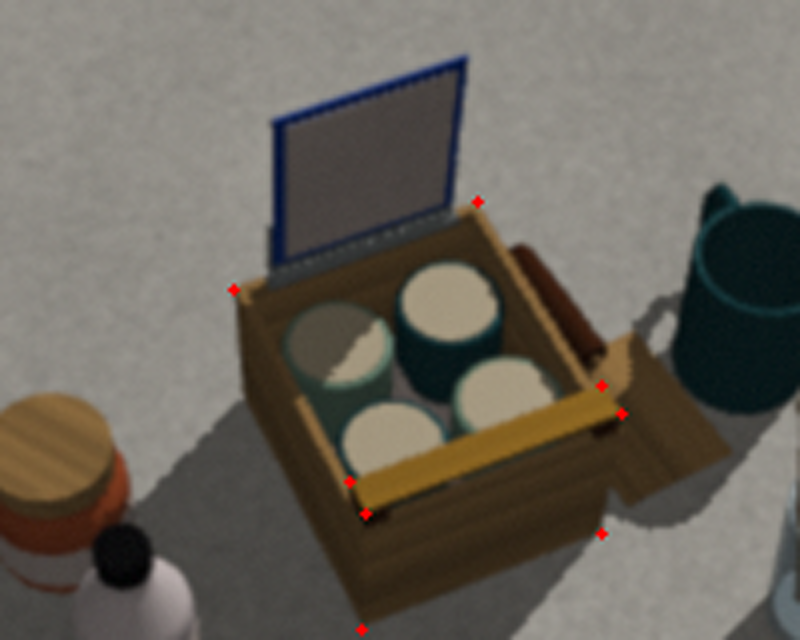

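The crops show the lip, rim and standing tab clearly. The projected red marks sit within about 1–2 px of the corners. The tab's top corners are at scene (288,140) and (337,124), and at top (282.5,325) and (211,307.5). I'll cross-check these by triangulation and then plan the approach.

```bash
cat >> h.py <<'E'
yaw=np.radians(-13.65); X=np.array([np.cos(yaw),np.sin(yaw),0]);Y=np.array([-X[1],X[0],0]); Z=np.array([0,0,1.])
B=np.array([.580,.1088,0])
def H(u,y,w): return B+X*(-.068+u)+Y*y+Z*(.093+w)   # hinge coordinates -> world
def Rt(a):  # tool x along box X, z down, tilted forward by a deg
    a=np.radians(a); z=np.sin(a)*X-np.cos(a)*Z; x=np.cos(a)*X+np.sin(a)*Z
    return R.from_matrix(np.c_[x,np.cross(z,x),z])
def now():
    o=env.get_obs(); return np.array(o["tool_pos"]),R.from_euler("xyz",o["tool_rot"],degrees=True),o
def rows(p0,r0,p1,r1,n):
    d=(r0.inv()*r1).as_rotvec(degrees=True); out=[]
    for i in range(n):
        a,b=r0*R.from_rotvec(d*i/n,degrees=True),None
        out.append((a.inv().apply((p1-p0)/n)*100).round(2).tolist())
    print(n,"turn/row",(d/n).round(2),"shifts",out if n<25 else out[::5])
def box():
    p,r,o=now(); v=p-H(0,0,0); z=r.as_matrix()[:,2]
    print("t",o["time_s"],"hinge mm",(np.array([v@X,v@Y,v[2]])*1e3).round(1),"tilt",np.degrees(np.arctan2(z@X,-z[2])).round(1),"side",np.degrees(z@Y).round(1),"yawerr",(np.degrees(np.arctan2(*(r.as_matrix()[:2,0][::-1])))-np.degrees(yaw)).round(1),"F box",np.round([o["force"]@X,o["force"]@Y,o["force"][2]],2),"q",np.round(o["qpos"],0))
E
python3 - <<'E'
from h import *
c=cam("top");s=cam("scene")
for a,b in(((282.5,325),(288.2,140.2)),((210.8,307.5),(336.8,124.2)),((234.8,216.2),(375,213.0)),((316,237),(311.5,237.5)),((210.8,311.3),(338.8,161.8))):
    p,e=tri(c,a,s,b); v=p-H(0,0,0); print(p.round(4),"gap mm",round(e*1e3,1),"hinge-rel",(np.array([v@X,v@Y,v[2]])*1e3).round(1))
for n,uv,h in(("jar",(367,315),.08),("bottle",(385,261),.13),("mug",(154,240),.085),("glass",(205,155),.12)): print(n,onz(c,uv,h).round(3))
p,r,_=now(); print(p)
p1=H(-.075,0,.16); print("target",p1); d=(r.inv()*Rt(0)).as_rotvec(degrees=True); print(d)
box()
E
```

```text
[0.5111 0.0763 0.2142] gap mm 2.3 hinge-rel [  8.7 -47.8 121.2]
[0.5322 0.1677 0.2118] gap mm 0.8 hinge-rel [  7.6  46.  118.8]
[0.6664 0.1524 0.1053] gap mm 1.0 hinge-rel [141.7  62.8  12.3]
[0.6366 0.0297 0.105 ] gap mm 0.7 hinge-rel [141.6 -63.5  12. ]
[0.5237 0.1868 0.0896] gap mm 1.2 hinge-rel [-5.1 62.5 -3.4]
jar [ 0.519 -0.051  0.08 ]
bottle [ 0.6   -0.071  0.13 ]
mug [0.631 0.276 0.085]
glass [0.755 0.196 0.12 ]
[ 0.21350138 -0.61376663  0.22220285]
target [0.44103897 0.1425466  0.253     ]
[-3.25937326e-02  1.09162031e-02  3.28318251e+01]
t 0.3 hinge mm [-117.6 -788.6  129.2] tilt -0.0 side 0.0 yawerr 32.8 F box [-0.27  0.72 -0.22] q [72. 18. -4. 83.  1. 79. -3.]
```

Run:
```python
from h import *
p,r,_=now(); m=np.array([.42,-.25,.30])
rows(p,r,m,r,12); rows(m,r,H(-.075,0,.18),Rt(0),14)
```

```text
12 turn/row [0. 0. 0.] shifts [[2.62, -2.3, -0.65], [2.62, -2.3, -0.65], [2.62, -2.3, -0.65], [2.62, -2.3, -0.65], [2.62, -2.3, -0.65], [2.62, -2.3, -0.65], [2.62, -2.3, -0.65], [2.62, -2.3, -0.65], [2.62, -2.3, -0.65], [2.62, -2.3, -0.65], [2.62, -2.3, -0.65], [2.62, -2.3, -0.65]]
14 turn/row [-0.    0.    2.35] shifts [[1.06, -2.6, 0.19], [0.96, -2.64, 0.19], [0.85, -2.68, 0.19], [0.74, -2.71, 0.19], [0.63, -2.74, 0.19], [0.51, -2.76, 0.19], [0.4, -2.78, 0.19], [0.29, -2.79, 0.19], [0.17, -2.8, 0.19], [0.06, -2.81, 0.19], [-0.06, -2.81, 0.19], [-0.17, -2.8, 0.19], [-0.29, -2.79, 0.19], [-0.4, -2.78, 0.19]]
```

Call:
servo_tool([
  [0,[2.6,-2.3,-0.65],[0,0,0]],
  [0,[2.6,-2.3,-0.65],[0,0,0]],
  [0,[2.6,-2.3,-0.65],[0,0,0]],
  [0,[2.6,-2.3,-0.65],[0,0,0]],
  [0,[2.6,-2.3,-0.65],[0,0,0]],
  [0,[2.6,-2.3,-0.65],[0,0,0]],
  [0,[2.6,-2.3,-0.65],[0,0,0]],
  [0,[2.6,-2.3,-0.65],[0,0,0]],
  [0,[2.6,-2.3,-0.65],[0,0,0]],
  [0,[2.6,-2.3,-0.65],[0,0,0]],
  [0,[2.6,-2.3,-0.65],[0,0,0]],
  [0,[2.6,-2.3,-0.65],[0,0,0]],
])

```text
time_s: 1.3
tool_pos: [0.4196, -0.2428, 0.2987]
tool_rot: [-179.9, 0.4, 18.1]
force: [1.3, -0.7, -0.4]
grip_width: 0.0149
```

Call:
servo_tool([
  [0,[1.0,-2.6,0.2],[0,0,2.3]],
  [0,[0.9,-2.6,0.2],[0,0,2.3]],
  [0,[0.8,-2.7,0.2],[0,0,2.3]],
  [0,[0.7,-2.7,0.2],[0,0,2.3]],
  [0,[0.6,-2.7,0.2],[0,0,2.3]],
  [0,[0.5,-2.8,0.2],[0,0,2.3]],
  [0,[0.4,-2.8,0.2],[0,0,2.3]],
  [0,[0.3,-2.8,0.2],[0,0,2.3]],
  [0,[0.2,-2.8,0.2],[0,0,2.3]],
  [0,[0,-2.8,0.2],[0,0,2.3]],
  [0,[0,-2.8,0.2],[0,0,2.3]],
  [0,[-0.2,-2.8,0.2],[0,0,2.3]],
  [0,[-0.3,-2.8,0.2],[0,0,2.3]],
  [0,[-0.4,-2.7,0.2],[0,0,2.3]],
])

```text
time_s: 2.47
tool_pos: [0.4486, 0.171, 0.2722]
tool_rot: [179.5, -0.6, -15.3]
force: [0.5, 0.1, -0.7]
grip_width: 0.0006
```

Run:
```python
from h import *
box()
p,r,_=now()
# waypoint: 30 deg tilt, front corner at rho 72, standing off 25 mm
al=np.radians(30)
def tcp(u,w,a,y=0): a=np.radians(a); return H(u-.0095*np.cos(a),y,w-.0095*np.sin(a))
rows(p,r,tcp(-.03,.072,30),Rt(30),10)
```

```text
t 2.4667 hinge mm [-74.4  29.4 179.2] tilt 0.6 side -0.5 yawerr -1.6 F box [ 0.46  0.19 -0.75] q [  35.   -3.  -56.  100.   -2.   81. -126.]
10 turn/row [ 0.09  2.94 -0.15] shifts [[0.36, 0.27, 1.13], [0.3, 0.28, 1.14], [0.24, 0.28, 1.16], [0.18, 0.28, 1.17], [0.12, 0.28, 1.17], [0.06, 0.29, 1.18], [-0.0, 0.29, 1.18], [-0.06, 0.29, 1.18], [-0.13, 0.29, 1.17], [-0.19, 0.29, 1.16]]
```

Call:
servo_tool([
  [0,[0.3,0.3,1.1],[0,2.9,0]],
  [0,[0.3,0.3,1.1],[0,2.9,0]],
  [0,[0.2,0.3,1.1],[0,2.9,0]],
  [0,[0.2,0.3,1.1],[0,2.9,0]],
  [0,[0.1,0.3,1.1],[0,2.9,0]],
])

```text
time_s: 2.88
tool_pos: [0.4632, 0.1628, 0.2183]
tool_rot: [-179.8, -15.5, -14.5]
force: [1.2, 0.2, -0.2]
grip_width: 0.0005
```

```bash
cat >> h.py <<'E'
def tcp(u,w,a,y=0): a=np.radians(a); return H(u-.0095*np.cos(a),y,w-.0095*np.sin(a))
E
python3 - <<'E'
from h import *
box()
p,r,_=now()
rows(p,r,tcp(-.03,.072,30),Rt(30),6)
E
```

```text
t 2.8833 hinge mm [-58.3  24.9 125.3] tilt 15.5 side -0.1 yawerr -0.9 F box [ 1.12  0.5  -0.23] q [  33.  -15.  -54.  114.   -4.   62. -125.]
6 turn/row [ 0.03  2.41 -0.14] shifts [[0.07, 0.41, 1.02], [0.03, 0.41, 1.02], [-0.02, 0.41, 1.02], [-0.06, 0.41, 1.02], [-0.11, 0.42, 1.02], [-0.15, 0.42, 1.01]]
```

Run:
```python
from h import *
p,r,_=now()
rows(p,r,tcp(-.012,.060,15.5),Rt(15.5),8)
```

```text
8 turn/row [ 0.01 -0.   -0.11] shifts [[0.23, 0.31, 0.94], [0.22, 0.31, 0.94], [0.22, 0.31, 0.94], [0.22, 0.31, 0.94], [0.22, 0.31, 0.94], [0.22, 0.31, 0.94], [0.22, 0.31, 0.94], [0.22, 0.31, 0.94]]
```

Call:
servo_tool([
  [0,[0.5,0.3,0.6],[0,0,-0.1]],
  [0,[0.4,0.3,0.9],[0,0,-0.1]],
  [0,[0.2,0.3,0.9],[0,0,-0.1]],
  [0,[0.2,0.3,0.9],[0,0,-0.1]],
])

```text
time_s: 3.22
tool_pos: [0.4809, 0.1452, 0.1887]
tool_rot: [179.8, -15.7, -13.9]
force: [0.2, -0.7, -0.6]
grip_width: 0.0006
```

Run:
```python
from h import *
box()
p,r,_=now()
rows(p,r,tcp(-.012,.060,15.5),Rt(15.5),4)
```

```text
t 3.2167 hinge mm [-36.8  12.   95.7] tilt 15.7 side -0.3 yawerr -0.2 F box [ 0.33 -0.68 -0.58] q [  34.  -11.  -55.  116.    0.   58. -125.]
4 turn/row [ 0.06 -0.05 -0.06] shifts [[0.12, 0.29, 1.03], [0.12, 0.3, 1.03], [0.12, 0.3, 1.03], [0.12, 0.3, 1.03]]
```

Call:
servo_tool([
  [0,[0.1,0.3,1.0],[0,0,0]],
  [0,[0.1,0.3,1.0],[0,0,0]],
  [0,[0.1,0.2,1.0],[0,0,0]],
  [0,[0.1,0.2,0.9],[0,0,0]],
  [0,[0,0,0],[0,0,0]],
])

```text
time_s: 3.63
tool_pos: [0.495, 0.1282, 0.1462]
tool_rot: [-179.9, -15.2, -14.2]
force: [0.2, 0.1, -0.3]
grip_width: 0.0003
```

Run:
```python
from h import *
box()
s=cam("scene"); c=cam("top")
cv2.imwrite("pics/a.png",np.hstack([cv2.resize(s["image"][90:250,240:380],None,fx=2.8,fy=2.8,interpolation=cv2.INTER_CUBIC)[:448],cv2.resize(c["image"][200:360,180:305],None,fx=2.8,fy=2.8,interpolation=cv2.INTER_CUBIC)]))
# path along the fold: front-bottom corner at rho, tilt falling to 0
def tgt(th,rho,a):
    return tcp(rho*np.cos(th)-.002*np.sin(th),rho*np.sin(th)+.002*np.cos(th),a)
for th,rho,a in((1.5,.060,15),(1.3,.062,14),(1.1,.064,12),(.9,.067,10),(.7,.070,8),(.5,.073,5),(.3,.076,2),(.15,.078,0),(0,.080,0)):
    v=tgt(th,rho,a)-H(0,0,0); print(th,(v@X*1e3).round(1),(v[2]*1e3).round(1),a)
```

```text
t 3.6333 hinge mm [-19.2  -1.2  53.2] tilt 15.2 side -0.1 yawerr -0.6 F box [ 0.16  0.14 -0.28] q [  36.   -5.  -57.  118.    5.   53. -128.]
1.5 -6.9 57.5 15
1.3 5.4 58.0 14
1.1 18.0 56.0 12
0.9 30.7 52.1 10
0.7 42.8 45.3 8
0.5 53.6 35.9 5
0.3 62.5 24.0 2
0.15 67.3 13.6 0
0 70.5 2.0 0
```

View pics/a.png

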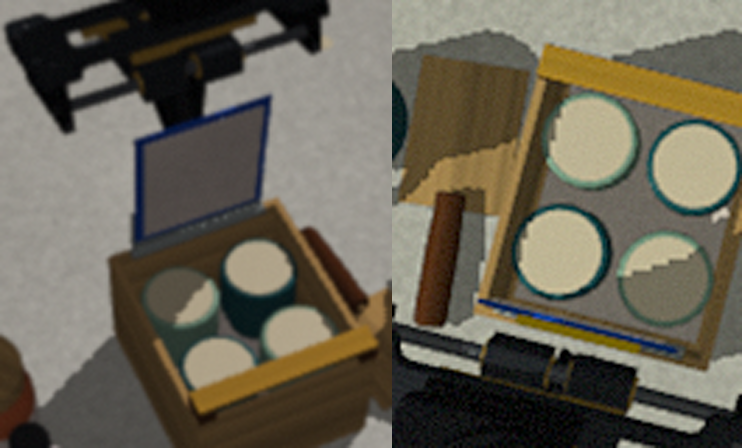

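The picture shows the shut fingertip behind the standing tab. It is centred on the bar's outer side and clear of everything. I'll start the push.

Call:
servo_tool([
  [0,[0.5,0,0],[0,0,0.1]],
  [0,[0.5,0,0],[0,0,0.1]],
  [0,[0.5,0,0],[0,-0.3,0.1]],
  [0,[0.5,0,0.1],[0,-0.3,0.1]],
  [0,[0.5,0,0.1],[0,-0.3,0]],
])

```text
time_s: 4.15
tool_pos: [0.5212, 0.1239, 0.1547]
tool_rot: [-179.8, -14.5, -14.5]
force: [-1.2, 0.1, 0.2]
grip_width: 0.0003
```

Run:
```python
from h import *
box()
```

```text
t 4.15 hinge mm [ 7.3  0.8 61.7] tilt 14.5 side -0.1 yawerr -0.9 F box [-1.18 -0.17  0.22] q [  37.   -0.  -58.  114.   10.   55. -130.]
```

Call:
servo_tool([
  [0,[0.45,0,0.4],[0,-0.7,0.1]],
  [0,[0.45,0,0.4],[0,-0.7,0.1]],
  [0,[0.4,0,0.2],[0,-0.7,0.1]],
  [0,[0.4,0,0.2],[0,-0.7,0.1]],
  [0,[0.4,0,0.2],[0,-0.7,0.1]],
  [0,[0.35,0,0.3],[0,-0.7,0.1]],
  [0,[0.35,0,0.3],[0,-0.7,0.1]],
  [0,[0.35,0,0.3],[0,-0.7,0.1]],
])

```text
time_s: 4.82
tool_pos: [0.5615, 0.1137, 0.1393]
tool_rot: [-179.5, -8.5, -15.6]
force: [-1.4, 0.6, 0.8]
grip_width: 0.0002
```

Run:
```python
from h import *
box()
```

```text
t 4.8167 hinge mm [48.9  0.4 46.3] tilt 8.5 side 0.2 yawerr -1.9 F box [-1.52  0.22  0.82] q [  34.   13.  -56.  106.   18.   61. -134.]
```

Call:
servo_tool([
  [0,[0.1,0,0.35],[0,-1.0,-0.2]],
  [0,[0.1,0,0.35],[0,-1.0,-0.2]],
  [0,[0.1,0,0.35],[0,-1.0,-0.2]],
  [0,[0.2,0,0.3],[0,-1.0,-0.2]],
  [0,[0.2,0,0.3],[0,-1.0,-0.2]],
  [0,[0.2,0,0.3],[0,-1.0,-0.2]],
  [0,[0.2,0,0.3],[0,-1.0,-0.2]],
  [0,[0.1,0,0.3],[0,-0.5,-0.2]],
  [0,[0.1,0,0.3],[0,-0.5,-0.2]],
])

```text
time_s: 5.57
tool_pos: [0.5806, 0.1088, 0.1092]
tool_rot: [-179.5, 0.3, -13.8]
force: [-0.6, 0.3, 1.1]
grip_width: 0.0005
```

Run:
```python
from h import *
box()
```

```text
t 5.5667 hinge mm [68.6  0.1 16.2] tilt -0.3 side 0.5 yawerr -0.1 F box [-0.67  0.14  1.07] q [  30.   25.  -53.   98.   20.   68. -132.]
```

Call:
servo_tool([
  [0,[0.1,0,0.3],[0,0,0]],
  [0,[0,0,0.3],[0,0,0]],
  [0,[0,0,0.3],[0,0,0]],
  [0,[0,0,0.2],[0,0,0]],
  [0,[0,0,0.1],[0,0,0]],
])

```text
time_s: 5.98
tool_pos: [0.5829, 0.1082, 0.0959]
tool_rot: [-179.5, 0.2, -13.8]
force: [-0.3, 0.3, 2.2]
grip_width: 0.0006
```

Run:
```python
from h import *
box()
s=cam("scene");c=cam("top")
cv2.imwrite("pics/b.png",np.hstack([cv2.resize(s["image"][130:270,260:400],None,fx=2.8,fy=2.8,interpolation=cv2.INTER_CUBIC),cv2.resize(c["image"][200:340,190:320],None,fx=2.8,fy=2.8,interpolation=cv2.INTER_CUBIC)]))
```

```text
t 5.9833 hinge mm [70.9  0.1  2.9] tilt -0.2 side 0.5 yawerr -0.1 F box [-0.36  0.19  2.21] q [  30.   26.  -52.   99.   21.   67. -132.]
```

View pics/b.png

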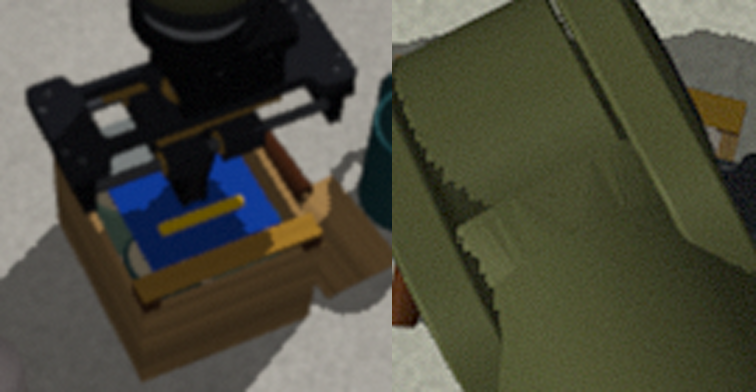

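The tab lies flat, with the fingertip between the sleeve and the bar. The lip is still ahead of the tab's edge. I'll keep it pressed and slide it.

Call:
servo_tool([
  [0,[0,0,0.1],[0,0,0]],
  [0,[0.3,0,0.1],[0,0,0]],
  [0,[0.3,0,0.05],[0,0,0]],
  [0,[0.3,0,0.05],[0,0,0]],
])

```text
time_s: 6.42
tool_pos: [0.592, 0.1062, 0.0947]
tool_rot: [-179.6, 0.1, -13.7]
force: [-1.7, 0.2, 4.2]
grip_width: 0.0002
```

Run:
```python
from h import *
box()
```

```text
t 6.4167 hinge mm [80.2  0.3  1.7] tilt -0.1 side 0.4 yawerr -0.1 F box [-1.71 -0.17  4.19] q [  29.   27.  -52.   98.   22.   67. -132.]
```

Call:
servo_tool([
  [0,[0.3,0,0.03],[0,0,0]],
  [0,[0.3,0,0.03],[0,0,0]],
  [0,[0.3,0,0.03],[0,0,0]],
  [0,[0.3,0,0.03],[0,0,0]],
  [0,[0.3,0,0.03],[0,0,0]],
])

```text
time_s: 6.83
tool_pos: [0.6074, 0.1027, 0.0939]
tool_rot: [-179.6, 0.3, -13.8]
force: [-4.5, 0.5, 7.0]
grip_width: 0.0001
```

Run:
```python
from h import *
box()
```

```text
t 6.8333 hinge mm [96.1  0.6  0.9] tilt -0.3 side 0.4 yawerr -0.1 F box [-4.51 -0.63  7.05] q [  28.   28.  -51.   95.   23.   68. -132.]
```

Call:
servo_tool([
  [0,[0.2,0,-0.07],[0,0,0]],
  [0,[0.15,0,-0.02],[0,0,0]],
  [0,[0.1,0,0],[0,0,0]],
])

```text
time_s: 7.08
tool_pos: [0.609, 0.1028, 0.0939]
tool_rot: [-179.7, 0.8, -13.7]
force: [-3.8, -0.1, 6.6]
grip_width: 0.0004
```

Run:
```python
from h import *
box()
s=cam("scene")
cv2.imwrite("pics/c.png",cv2.resize(s["image"][150:270,270:390],None,fx=5,fy=5,interpolation=cv2.INTER_CUBIC))
hsv=cv2.cvtColor(s["image"],cv2.COLOR_BGR2HSV)
m=cv2.inRange(hsv,(18,100,60),(34,255,255))[150:270,270:390]
n,l,st,ce=cv2.connectedComponentsWithStats(m)
for i in range(1,n):
    if st[i,4]>30: print(st[i],ce[i]+[270,150],cv2.minAreaRect(np.argwhere(l==i)[:,::-1].astype(np.float32)))
def bx(uv,z): v=onz(s,uv,z)-B; return np.round([v@X*1e3,v@Y*1e3],1)
for i in range(1,n):
    if st[i,4]>30: print(bx(ce[i]+[270,150],.1), bx(ce[i]+[270,150],.105))
```

```text
t 7.0833 hinge mm [97.6  1.   0.9] tilt -0.8 side 0.3 yawerr -0.0 F box [-3.62 -1.01  6.59] q [  28.   29.  -51.   95.   23.   68. -132.]
[ 32  52  74  36 741] [340.4048583  220.07287449] ((68.02740478515625, 70.23973083496094), (13.342691421508789, 75.72561645507812), 69.44395446777344)
[58.7  1.2] [61.6 -0.5]
```

View pics/c.png

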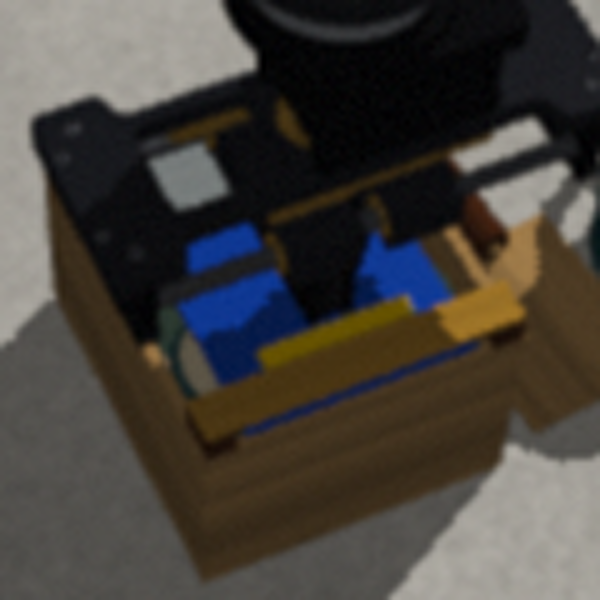

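```bash
cat > bar.py <<'E'
from h import *
s=cam("scene")
def bx(uv,z): v=onz(s,uv,z)-B; return np.round([v@X*1e3,v@Y*1e3],1)
if __name__=="__main__":
    for uv in((322,220.2),(352,209.4)): print("bar hinge-side top edge",bx(uv,.1))
    for uv in((308,230.3),(372,206.5)): print("lip inner top edge (57)",bx(uv,.105))
    for uv in((311.5,238.5),(374.5,213.5)): print("lip outer top edge (75)",bx(uv,.105))
    for uv in((319,236.5),(365,219.5)): print("tab free edge, outer face (73 when home)",bx(uv,.095))
    box()
E
python3 bar.py
```

```text
bar hinge-side top edge [ 45.2 -29.2]
bar hinge-side top edge [46.3 31. ]
lip inner top edge (57) [ 57.5 -62.6]
lip inner top edge (57) [58.7 65.2]
lip outer top edge (75) [ 75.7 -64. ]
lip outer top edge (75) [74.3 62. ]
tab free edge, outer face (73 when home) [ 71.7 -47.5]
tab free edge, outer face (73 when home) [73.2 44.3]
t 7.1833 hinge mm [97.5  1.   0.9] tilt -0.8 side 0.3 yawerr -0.0 F box [-4.65 -1.86  4.88] q [  28.   29.  -51.   95.   23.   68. -132.]
```

Call:
servo_tool([
  [0,[0.1,0,-0.05],[0,0.2,0]],
  [0,[0.1,0,0],[0,0.2,0]],
  [0,[0.1,0,0],[0,0.2,0]],
])

```text
time_s: 7.43
tool_pos: [0.6089, 0.1028, 0.0938]
tool_rot: [-179.8, 0.6, -13.7]
force: [-4.9, -0.7, 8.8]
grip_width: 0.0007
```

```bash
python3 bar.py | tail -1
```

```text
t 7.4833 hinge mm [97.5  1.1  0.8] tilt -0.6 side 0.2 yawerr 0.0 F box [-3.6  -1.52  6.61] q [  28.   29.  -51.   95.   23.   68. -132.]
```

Call:
servo_tool([
  [0,[0.1,0,-0.1],[0,0,0]],
  [0,[0.2,0,-0.05],[0,0,0]],
  [0,[0.2,0,0],[0,0,0]],
])

```text
time_s: 7.73
tool_pos: [0.6123, 0.1023, 0.0945]
tool_rot: [-179.9, 0.8, -13.6]
force: [-2.7, 0.7, 3.5]
grip_width: 0.0003
```

Run:
```python
from h import *
box()
s=cam("scene")
cv2.imwrite("pics/d.png",cv2.resize(s["image"][195:255,295:385],None,fx=8,fy=8,interpolation=cv2.INTER_CUBIC))
```

```text
t 7.7333 hinge mm [100.9   1.3   1.5] tilt -0.8 side 0.1 yawerr 0.1 F box [-2.79  0.09  3.54] q [  28.   29.  -51.   94.   23.   69. -132.]
```

View pics/d.png

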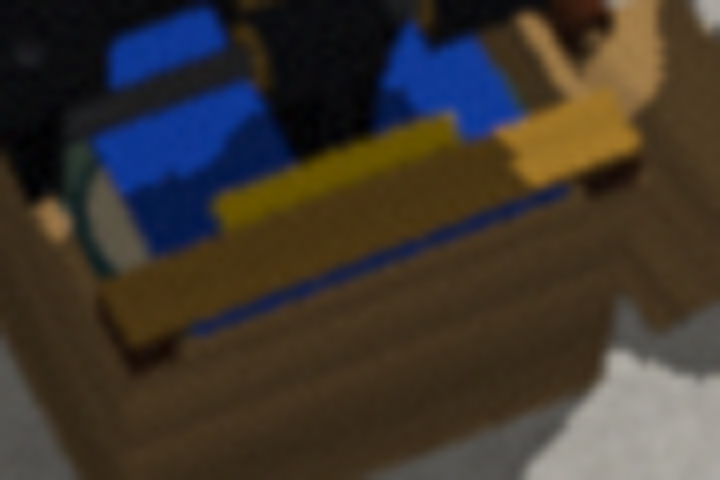

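It was friction rather than the stop: with a lighter press it moved another 3.4 mm. I'll continue gently until the stop.

Call:
servo_tool([
  [0,[0.2,0,0],[0,0,0]],
  [0,[0.2,0,0],[0,0.2,0]],
])

```text
time_s: 7.95
tool_pos: [0.6126, 0.1024, 0.0937]
tool_rot: [-180.0, 1.1, -13.5]
force: [-9.2, -0.6, 12.2]
grip_width: 0.0002
```

```bash
python3 bar.py | tail -1
```

```text
t 8.0 hinge mm [101.2   1.5   0.7] tilt -1.1 side 0.0 yawerr 0.1 F box [-7.61 -3.05  8.24] q [  27.   30.  -51.   94.   23.   69. -132.]
```

Call:
servo_tool([
  [0,[0.05,0,-0.15],[0,0.3,0]],
  [0,[0.15,0,-0.07],[0,0.3,0]],
  [0,[0.15,0,-0.02],[0,0.2,0]],
])

```text
time_s: 8.25
tool_pos: [0.6126, 0.1024, 0.0944]
tool_rot: [179.9, 0.8, -13.5]
force: [-6.1, 0.9, 4.1]
grip_width: 0.0004
```

Run:
```python
from bar import *
box()
cv2.imwrite("pics/e.png",cv2.resize(s["image"][195:255,295:385],None,fx=8,fy=8,interpolation=cv2.INTER_CUBIC))
```

```text
t 8.3 hinge mm [101.1   1.5   1.4] tilt -0.8 side -0.1 yawerr 0.2 F box [-5.5  -0.75  3.56] q [  27.   29.  -51.   94.   24.   69. -132.]
```

View pics/e.png

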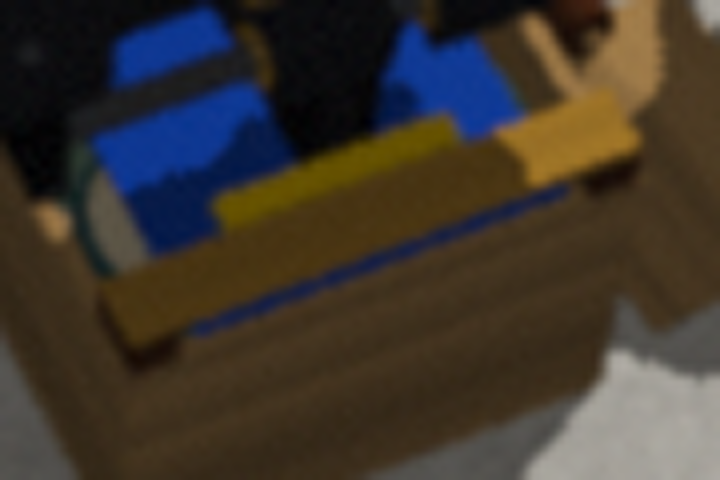

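With 6 N of push and 4 N of press there was no further motion, so the tab is at its stop. The picture shows the tab's edge beneath the lip along the whole width. I'll back off the bar, lift clear and check.

Call:
servo_tool([
  [0,[-0.3,0,-0.1],[0,0,0]],
  [0,[-0.3,0,-0.3],[0,0,0]],
  [0,[0,0,-1.0],[0,0,0]],
  [0,[0,0,-2.0],[0,0,0]],
  [0,[0,0,-3.0],[0,0,0]],
  [0,[-1.0,1.0,-3.0],[0,0,0]],
  [0,[-1.0,2.5,-3.0],[0,0,0]],
  [0,[-1.0,3.0,-1.0],[0,0,0]],
  [0,[-1.0,3.5,0],[0,0,0]],
  [0,[-1.0,3.5,0],[0,0,0]],
  [0,[-1.0,3.5,0],[0,0,0]],
  [0,[-1.0,3.5,0],[0,0,0]],
  [0,[-1.0,3.5,0],[0,0,0]],
  [0,[0,0,0],[0,0,0]],
])

```text
time_s: 9.47
tool_pos: [0.4762, -0.1192, 0.2399]
tool_rot: [180.0, -0.3, -13.0]
force: [0.1, -1.3, -0.8]
grip_width: 0.0006
```

Run:
```python
from bar import *
c=cam("top"); box()
cv2.imwrite("pics/f.png",np.hstack([cv2.resize(s["image"][150:270,270:390],(400,400),interpolation=cv2.INTER_CUBIC),cv2.resize(c["image"][205:335,190:320],(400,400),interpolation=cv2.INTER_CUBIC)]))
```

```text
t 9.5667 hinge mm [  22.3 -239.2  147.3] tilt 0.4 side 0.2 yawerr 1.0 F box [-0.54  0.49 -0.85] q [ 61.  -0. -50. 102.  -0.  77. -92.]
```

View pics/f.png

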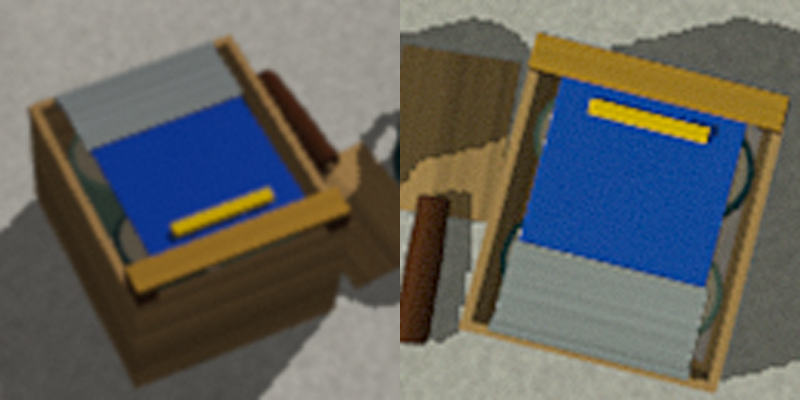

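```bash
cat > chk.py <<'E'
from h import *
c=cam("top"); s=cam("scene")
hsv=cv2.cvtColor(c["image"],cv2.COLOR_BGR2HSV)
def rect(lo,hi):
    m=cv2.inRange(hsv,lo,hi); k=np.zeros_like(m); k[205:335,190:325]=m[205:335,190:325]
    n,l,st,ce=cv2.connectedComponentsWithStats(k); i=1+np.argmax(st[1:,4])
    return cv2.minAreaRect(np.argwhere(l==i)[:,::-1].astype(np.float32)),ce[i]
def bx(uv,z): v=onz(c,uv,z)-B; return np.round([v@X*1e3,v@Y*1e3],1)
for nm,lo,hi,z in(("lip (66)",(18,150,90),(24,255,255),.105),("bar (48)",(25,200,120),(35,255,255),.105),("blue",(105,150,60),(125,255,255),.099)):
    r,ce=rect(lo,hi); print(nm,bx(ce,z),"corners",[bx(p,z).tolist() for p in cv2.boxPoints(r)])
print(hsv[240,250],hsv[225,270])
E
python3 chk.py
```

```text
lip (66) [66.2 -0.4] corners [[57.0, 63.3], [75.0, 63.6], [74.9, -63.5], [56.9, -63.5]]
bar (48) [46.5 -0.5] corners [[43.2, 29.0], [50.0, 29.0], [49.8, -29.3], [43.0, -29.3]]
blue [13.1  0.2] corners [[-25.2, 46.6], [56.9, 48.1], [57.4, -46.6], [-24.9, -47.2]]
[111 175 137] [ 21 200 153]
```

Run:
```python
from h import *
# cross-check: bar & lip ends along X in both views, sub-pixel via colour profile along box X at several y
for n in("top","scene"):
    c=cam(n); g=c["image"].astype(np.float32)
    res=[]
    xs=np.arange(.015,.085,.0005)
    for z,nm in((.1055,"bar"),(.105,"lip")):
        acc=[]
        for y in np.arange(-.024,.025,.002):
            uv=proj(c,[B+X*x+Y*y+Z*z for x in xs]).astype(np.float32)
            acc.append(cv2.remap(g,uv[None,:,0],uv[None,:,1],cv2.INTER_LINEAR)[0])
        a=np.mean(acc,0); yel=a[:,2]-a[:,0]   # red - blue
        d=np.gradient(yel); 
        pk=[(round(xs[i]*1e3,1),round(float(d[i]),1)) for i in range(1,len(d)-1) if abs(d[i])>=abs(d[i-1]) and abs(d[i])>abs(d[i+1]) and abs(d[i])>3]
        print(n,nm,pk)
```

```text
top bar [(np.float64(39.0), -4.2), (np.float64(42.0), 66.1), (np.float64(50.5), -70.3), (np.float64(57.0), 52.4), (np.float64(60.0), -4.5), (np.float64(75.0), -24.7)]
top lip [(np.float64(39.5), -4.1), (np.float64(42.0), 66.1), (np.float64(50.5), -70.0), (np.float64(57.0), 52.1), (np.float64(60.0), -4.3), (np.float64(75.0), -24.7)]
scene bar [(np.float64(41.0), 33.3), (np.float64(50.0), -26.6), (np.float64(55.5), 25.3), (np.float64(73.5), -11.4)]
scene lip [(np.float64(40.0), 33.6), (np.float64(50.0), -26.5), (np.float64(55.5), 25.4), (np.float64(73.5), -11.3)]
```

Both views agree: the tab is tucked, and the box, lip and yaw are unchanged. The bar reads about 1 mm short of its fully-out position, so my backing off while still pressing probably dragged the tab back slightly. I'll go back, nudge it home with a light press, and this time lift straight off.

Call:
servo_tool([
  [0,[0.8,-3.0,0.3],[0,0,0.1]],
  [0,[0.8,-3.0,0.3],[0,0,0.1]],
  [0,[0.8,-3.0,0.3],[0,0,0.1]],
  [0,[0.8,-3.0,0.3],[0,0,0.1]],
  [0,[0.8,-3.0,0.3],[0,0,0.1]],
  [0,[0.8,-3.0,0.3],[0,0,0.1]],
  [0,[0.8,-3.0,0.3],[0,0,0.1]],
  [0,[0.8,-2.5,0.3],[0,0,0.1]],
  [0,[0,0,0],[0,0,0.1]],
])

```text
time_s: 10.52
tool_pos: [0.5995, 0.1279, 0.2156]
tool_rot: [-179.2, -0.2, -12.5]
force: [-1.6, 0.9, -0.8]
grip_width: 0.0003
```

Run:
```python
from h import *
box(); p,r,_=now(); rows(p,r,H(.09,0,.025),Rt(0),6)
```

```text
t 10.5167 hinge mm [ 82.4  23.2 122.6] tilt 0.2 side 0.8 yawerr 1.2 F box [-1.77  0.52 -0.76] q [  31.   23.  -57.   88.   19.   79. -131.]
6 turn/row [-0.14 -0.04  0.2 ] shifts [[0.11, 0.41, 1.62], [0.11, 0.41, 1.62], [0.12, 0.4, 1.62], [0.12, 0.4, 1.62], [0.12, 0.39, 1.62], [0.12, 0.39, 1.63]]
```

Call:
servo_tool([
  [0,[0.1,0.4,1.6],[0,0,0.2]],
  [0,[0.1,0.4,1.6],[0,0,0.2]],
  [0,[0.1,0.4,1.6],[0,0,0.2]],
  [0,[0.1,0.4,1.6],[0,0,0.2]],
  [0,[0.1,0.4,1.6],[0,0,0.2]],
  [0,[0.1,0.4,1.4],[0,0,0.2]],
  [0,[0,0,0.2],[0,0,0]],
  [0,[0,0,0],[0,0,0]],
])

```text
time_s: 11.18
tool_pos: [0.5994, 0.1193, 0.1151]
tool_rot: [-178.6, 0.1, -12.4]
force: [0.5, 0.6, 0.9]
grip_width: 0.0005
```

Run:
```python
from h import *
box()
```

```text
t 11.1833 hinge mm [84.4 14.8 22.1] tilt -0.1 side 1.4 yawerr 1.3 F box [0.36 0.67 0.94] q [  30.   27.  -55.   95.   22.   69. -132.]
```

Call:
servo_tool([
  [0,[0.2,0.8,0.3],[-0.7,0,0.7]],
  [0,[0.1,0.7,0.3],[-0.7,0,0.7]],
  [0,[0,0.2,0.3],[0,0,0]],
  [0,[0,0,0.3],[0,0,0]],
  [0,[0,0,0.2],[0,0,0]],
])

```text
time_s: 11.6
tool_pos: [0.6004, 0.1023, 0.1033]
tool_rot: [180.0, -0.2, -13.8]
force: [0.3, 0.5, 0.8]
grip_width: 0.0004
```

Run:
```python
from h import *
box()
```

```text
t 11.6 hinge mm [89.4 -1.5 10.3] tilt 0.2 side -0.0 yawerr -0.2 F box [0.12 0.59 0.81] q [  30.   28.  -54.   96.   24.   68. -133.]
```

Call:
servo_tool([
  [0,[0.2,0,0.2],[0,0,0]],
  [0,[0.2,0,0.2],[0,0,0]],
  [0,[0.2,0,0.2],[0,0,0]],
  [0,[0.2,0,0.1],[0,0,0]],
])

```text
time_s: 11.93
tool_pos: [0.6086, 0.1009, 0.0965]
tool_rot: [180.0, -0.2, -13.8]
force: [-1.7, -0.3, 1.6]
grip_width: 0.0006
```

Run:
```python
from h import *
box()
```

```text
t 11.9333 hinge mm [97.7 -0.9  3.5] tilt 0.2 side -0.0 yawerr -0.1 F box [-1.6  -0.72  1.57] q [  29.   29.  -53.   95.   25.   68. -133.]
```

Call:
servo_tool([
  [0,[0.2,0,0.05],[0,0,0]],
  [0,[0.2,0,0],[0,0,0]],
  [0,[0.2,0,0],[0,0,0]],
])

```text
time_s: 12.18
tool_pos: [0.6121, 0.1004, 0.095]
tool_rot: [179.9, 0.2, -13.7]
force: [-6.4, 1.0, 1.2]
grip_width: 0.0006
```

Run:
```python
from h import *
box()
```

```text
t 12.1833 hinge mm [101.2  -0.6   2. ] tilt -0.2 side -0.1 yawerr -0.1 F box [-6.44 -0.51  1.23] q [  29.   30.  -53.   95.   25.   69. -133.]
```

It stopped at the same place (u = 101.2 mm), with 6.4 N against the bar and only 1.2 N of press, so this is the stop. I'll lift straight off.

Call:
servo_tool([
  [0,[-0.05,0,-0.4],[0,0,0]],
  [0,[-0.1,0,-0.6],[0,0,0]],
  [0,[-0.2,0,-1.0],[0,0,0]],
  [0,[-0.3,0,-2.0],[0,0,0]],
  [0,[-0.5,0,-3.0],[0,0,0]],
  [0,[-1.0,1.0,-3.0],[0,0,0]],
  [0,[-1.0,2.5,-3.0],[0,0,0]],
  [0,[-1.0,3.0,-1.0],[0,0,0]],
  [0,[-1.0,3.5,0],[0,0,0]],
  [0,[-1.0,3.5,0],[0,0,0]],
  [0,[-1.0,3.5,0],[0,0,0]],
  [0,[-1.0,3.5,0],[0,0,0]],
  [0,[-1.0,3.5,0],[0,0,0]],
  [0,[0,0,0],[0,0,0]],
  [0,[0,0,0],[0,0,0]],
])

```text
time_s: 13.43
tool_pos: [0.4676, -0.1167, 0.2536]
tool_rot: [179.6, -1.3, -13.2]
force: [1.3, 1.1, 0.2]
grip_width: 0.0005
```

```bash
python3 chk.py
python3 - <<'E'
from h import *
box()
for n in("top","scene"):
    c=cam(n); cv2.imwrite(f"pics/end_{n}.png",c["image"])
    a=cv2.imread(f"pics/{n}0.png")
    d=cv2.absdiff(a,c["image"]).max(2)>40
    if n=="top":
        for nm,p in(("jar",(367,322)),("bottle",(380,263)),("mug",(155,242)),("glass",(205,155)),("bowl",(346,175)),("rib",(200,270))):
            print(nm,d[p[1]-25:p[1]+25,p[0]-20:p[0]+20].mean().round(3))
        im=c["image"]
cv2.imwrite("pics/end.png",im[100:360,100:480])
E
```

```text
lip (66) [66.2 -0.3] corners [[56.7, 63.3], [74.8, 63.6], [75.1, -63.8], [56.9, -63.9]]
bar (48) [48. -0.] corners [[44.8, 29.0], [51.4, 29.0], [51.3, -29.2], [44.6, -29.2]]
blue [13.1  0.2] corners [[-25.2, 46.6], [56.9, 48.1], [57.4, -46.6], [-24.9, -47.2]]
[109 246 148] [ 20 195 153]
t 13.5333 hinge mm [  12.3 -244.8  160.2] tilt 1.2 side -0.3 yawerr 0.5 F box [ 0.37 -0.21  0.43] q [ 65.  -4. -52. 103.  -2.  78. -89.]
jar 0.148
bottle 0.138
mug 0.0
glass 0.0
bowl 0.0
rib 0.0
```

View pics/end.png

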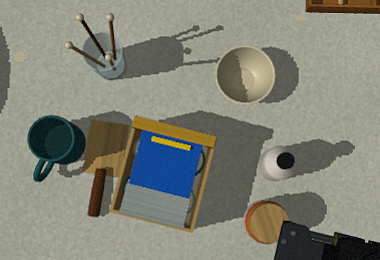

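The final picture shows the tab tucked under the lip, and the bystanders where they were. The jar is at (367,322) and the bottle cap at (385,260), as at the start. The arm is clear.

```bash
python3 -c "
from cell import env
print(env.sign_off())"
```

```text
the job is handed in; nothing more can be done
None
```

The box is closed: the blue tab lies flat, with its front edge fully home under the brass lip. I handed the job in at about 13.5 s with the arm clear.

- **How it went:** I folded the tab with the shut fingertip on its outer face, then pressed it flat and pushed it by the yellow bar to its stop.
- **Second push:** After the first release the bar read about 1.5 mm short (46.5 mm against 48), probably because I backed off while still pressing. I went back, pushed it lightly to the stop (6.4 N on the bar, 1.2 N of press) and lifted straight off.
- **Last checks:** The bar's middle is at 48.0 mm in the box's axes (48 expected). The lip is at 66.2 mm (66 expected), so the box did not move measurably.
- **Bystanders:** The mug, glass, bowl and spatula show no image change. The jar and bottle patches did change by about 14%. I put that down to the arm and its shadow, since both still sit at the same pixel positions.
- **Forces:** The highest readings I took were about 9 N sideways and 12 N of press, briefly, when the tab reached its stop during the first push.

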